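Stand a medicine carton up in the labelling stand and clamp it

TASK

On the pharmacy counter, get the flat medicine carton ready for labelling: first raise the stand's hold-down lever well clear, then tip the carton up so that it stands upright on its short edge on the stand, flat against the blue back plate and centred under the lever, and then lower the lever until its foot rests on the carton's top edge. Do not let the carton fall off the stand, and leave the bottle, the vial and the note pad where they are.

Things in the scene. Friction and masses are not known exactly. Their poses are not given: they have to be found in the camera images.
- stand: Fixed labelling stand. Grey block 140 (x) x 120 (y) mm, flat top 60 mm above the counter, from x = -50 to +90 mm. Blue back plate, 120 mm wide, up to z = 180 mm; its face towards the carton lies at x = +50 mm. Behind it a grey column carries the lever at y = 0. Origin on the counter; x points from the open side (where the carton overhangs, the robot's left) towards the plate, z up.
- bay (a point): Point on the stand's top surface at the foot of the back plate's face, on the centre line (stand x = 50, y = 0, z = 60 mm). Axes as the stand.
- lever_pivot (a point): Hinge axis of the lever, at stand x = 72, y = 0, z = 202 mm; the axis runs along the stand's y. Axes as the stand.
- lever (a joint): Lever angle, rad: 0 level, pointing to the stand's -x (open side); grows as raised; -0.3 to 1.35. Stiff hinge: stays where left (1 to 2 N at the handle moves it). Aluminium bar 12 mm wide, 10 mm thick; round black foot (20 mm across) below it 36 mm from the hinge, sole 12 mm below the axis. At 0 the sole just meets the top of the carton standing in place (z = 190 mm). Above 0.9 is well clear.
- lever_handle (a point): Centre of the red handle at the lever's end, 130 mm from the hinge: a cylinder 18 mm across and 30 mm long along the stand's y. Can be pinched end to end from above, hooked or pressed. z axis is perpendicular to the lever arm.
- carton: White medicine carton with green and orange bands, 130 (x) x 95 (y) x 28 (z) mm, about 0.14 kg, too wide to grasp across. Starts lying flat on the stand's top, its white end (-x) overhanging the block's open-side edge by about 25 to 50 mm, its green end up to 20 mm short of the back plate. Origin: centre of its underside. Once up, it stands 130 mm tall on its 95 x 28 mm end.
- carton_center (a point): Middle of the carton, 14 mm above the centre of its underside. Axes as the carton.
- pill_bottle: White pill bottle with a blue label, 48 mm across, about 85 mm tall, origin under its centre. Leave alone.
- amber_vial: Amber vial with a white cap, 38 mm across, about 70 mm tall, origin under its centre. Leave alone.
- note_pad: Yellow note pad 76 x 76 x 20 mm, origin under its centre. Leave alone.
Not all that is in view belongs to the job. Leave any green or orange look-alike of the stand alone.

How it is judged:
On the way, in this order (a step that is already met when the one before it is completed fails the run):
1. the lever is raised well clear (above 0.9 rad) while the carton still lies flat (value of joint lever above 0.9 rad and angle between the z axis of carton and the z axis of stand, either way round below 0.3 rad), for 0.2 s.
2. the carton stands upright on its short edge against the back plate while the lever is still up (angle between the x axis of carton and the z axis of stand, either way round below 0.08 rad and angle between the z axis of carton and the x axis of stand, either way round below 0.12 rad and x of carton_center in the frame of stand between 0.028 and 0.042 m and z of carton_center in the frame of stand between 0.119 and 0.131 m and y of carton_center in the frame of stand between -0.035 and 0.035 m and linear speed of carton below 0.02 m/s and angular speed of carton below 0.1 rad/s and value of joint lever above 0.8 rad), for 0.3 s.
At the end, for the whole second after the job is handed in: Carton at rest on its short edge on the stand: upright within 0.08 rad, square to the plate within 0.12 rad, its middle 8 to 22 mm before the plate face, 119 to 131 mm above the counter, within 35 mm of the centre line; lever still, foot on its top edge (-0.06 to 0.10 rad) (angle between the x axis of carton and the z axis of stand, either way round below 0.08 rad and angle between the z axis of carton and the x axis of stand, either way round below 0.12 rad and x of carton_center in the frame of stand between 0.028 and 0.042 m and z of carton_center in the frame of stand between 0.119 and 0.131 m and y of carton_center in the frame of stand between -0.035 and 0.035 m and linear speed of carton below 0.02 m/s and angular speed of carton below 0.1 rad/s and value of joint lever between -0.06 and 0.1 rad and velocity of joint lever between -0.05 and 0.05 rad/s); the robot touches nothing.
It fails at once if the carton falls off the stand (height (world z) of carton_center below 0.055 m).
It fails at once if the white pill bottle is moved by more than 30 mm or tipped over (distance of pill_bottle from where it was at the start of the episode above 0.03 m or angle between pill_bottle's own z axis and vertical above 0.5 rad).
It fails at once if the amber vial is moved by more than 30 mm or tipped over (distance of amber_vial from where it was at the start of the episode above 0.03 m or angle between amber_vial's own z axis and vertical above 0.5 rad).
It fails at once if the yellow note pad is moved by more than 30 mm or tipped over (distance of note_pad from where it was at the start of the episode above 0.03 m or angle between note_pad's own z axis and vertical above 0.5 rad).
It also fails if it takes over 72 s, if anything falls off the work surface, if the arm or the gripper's body presses on something with over 40 N, if the wrist force passes 120 N, or if a joint passes its speed limit or range.

ROBOT

A 7-joint arm with a two-finger parallel gripper is mounted at the origin on the work surface. World frame = base frame: x ahead of the robot, y to its left, z up, the work surface at z = 0. Lengths are in m, angles in rad, forces in N, time in s.
With the tool pointing down it reaches from about 0.425 to 0.8 m from the base axis. Payload 8.3 kg.
Tool frame: the origin (TCP) lies at the very end of the fingers, on their centre line; the grasp point (between the pads) lies ctrl.grasp_offset behind it (ctrl.grasp_offset is the distance from the TCP to the grasp point, in m); z points along the fingers, y is the line along which they close (so a half turn about z gives the same grasp; the last joint's range is limited). The gripper opens to 85 mm and grips with 20 to 120 N. Pads are 22 mm wide; open, the fingers measure 114 mm over their backs; the gripper's body (76 mm by 85 mm) begins 54 mm behind the grasp point. The pads swing forward as they close: fully open they stand 13 mm farther back than shut.
Start: joints at [1.233, 0.383, 0.016, 1.37, -0.006, 1.388, -0.046], TCP at [0.17, -0.602, 0.231] pointing down, gripper open.
Joint ranges: [-2.95, 2.95], [-0.25, 2.06], [-1.52, 1.56], [0.18, 2.33], [-1.44, 4.58], [0.02, 2.06], [-3.01, 3.01]. Speed limits (rad/s): [2.39, 2.39, 3.01, 3.01, 3.14, 3.14, 3.14].

INTERFACE

Orientations are given as a unit quaternion [x, y, z, w].
In Python, from workcell import ctrl, read_camera, nets gives the robot as it stands. The module is installed in compiled form; this text tells all that it offers.
- The arm moves only by the tool drive_tool, never from a script. Its argument "commands" is a list of rows, each an object of numbers: "tx", "ty", "tz": the shift along the tool's x, y, z as a fraction of full scale; "rx", "ry", "rz": the turn, a rotation vector about the tool's x, y, z as a fraction of full scale; "grip": the opening, from 0 (shut) to 1 (fully open). In form: [{"tx": .., "ty": .., "tz": .., "rx": .., "ry": .., "rz": .., "grip": ..}, ...]. A call has 1 to 20 rows; each row shifts and turns the commanded pose from where the row before left it, along the tool's axes as they then stand; what a row does not reach is not made up. Full scale, the value 1, is 80 mm for a shift and 8 degrees for a turn. A row lasts 1/10 s, in which the tool goes at most 50 mm and 8.59 degrees, less where a joint would pass 70% of its speed; a pose out of reach is approached as far as the arm can. A call with a number of a shift or a turn outside -1 to 1 is refused whole. A call with a gripper value outside its range is refused whole. The fingers move at their own pace and stop on an object; "squeeze" is the grip in N (left out, the last holds). Time passes only in rows, so rows that do not move let the fingers close. It gives the time, the measured TCP pose, the force, the opening and the grip force at its end, in the units of the state.
- ctrl.state(): the state, without advancing time (a new reading comes with each control period).
- read_camera(name): name is "scene" or "top" or "wrist"; returns a dict with "image" (480x640x3 uint8, red, green, blue), "intrinsics" (3x3 intrinsics, pixels), "R" (3x3) and "t" (3): a world point X has camera coordinates R X + t. Camera axes: x right, y down, z forward; pixel columns grow to the right and rows downward; lengths in m; the calibration is good to about 2 mm. A picture is of the moment at which its call begins. There is no depth.
- ctrl.sign_off(): hands the job in; it is judged then, once.
Trained networks look in a picture, given as the dict that the camera call returned (one of the last four; its "shot" number tells which), for a name from the list of things; names that differ only in an ending like _2 or _b are one class to them, and where a whole thing is asked for, a point or a joint stands for the part that bears it (a point fixed in the world has none). Each returns a list of dicts, best first, with "p" (0 to 1); they miss things now and then, are a little off and sometimes report something else, mostly with a low value. They report only what shows in the picture. A call takes as long as a camera call. They do not tell look-alikes from the thing itself.
- nets.find_in(picture, label): "extent" ([left, top, right, bottom] in pixels, round what is visible of it).
- nets.masks_of(picture, label): "region" (480x640 bool, what is visible of it) and "extent" ([left, top, right, bottom] in pixels, round what is visible of it).
The state is a dict: "time": time; "qpos": joint angles; "qd": joint speeds; "tau": joint torques, N m; "ee_pos": TCP position; "tool_rot": TCP orientation; "force": force on the tool from outside, world axes, zero at the start; "ft_torque": the same for the moment, N m; "gripper_width": finger opening in m; "finger_force": force on a finger pad.
Only numpy, scipy, OpenCV 4.12 (cv2) and the standard library are available. Lean on these libraries where they do the work, as an engineer would, in place of code of your own. Each camera call takes 0.05 s, during which the arm holds its last target. There are 200 camera calls.

## Working session

There is one attempt and no reset: what is moved stays moved. The work goes in short steps, Python scripts to look and compute and a tool call to move; the robot and the scene stay as the last step left them, time stands still between calls to the robot, and variables do not carry over. Pictures are saved under pics/ and viewed, at most 10 in all, crops included, and the job is handed in when it is done.

Besides the shell and the picture viewer there is one more tool, called as name(argument=value, ...) on one line, values as JSON. drive_tool: Moves the arm, as the interface text tells. Shift numbers are shares of 80 mm and turn numbers shares of 8 degrees, none past 1 either way. Its arguments: {"type":"object","properties":{"commands":{"type":"array"},"squeeze":{"type":"number"}},"required":["commands"]}

```bash
mkdir -p pics; cat > h.py <<'E'
import numpy as np, cv2
from scipy.spatial.transform import Rotation as R
from workcell import ctrl, read_camera, nets
def save(p,n): cv2.imwrite('pics/'+n,p['image'][:,:,::-1])
def proj(p,X):
    c=np.atleast_2d(X)@np.array(p['R']).T+np.array(p['t']); u=c@np.array(p['intrinsics']).T; return u[:,:2]/u[:,2:]
def ray(p,uv,z):
    Rm=np.array(p['R']);C=-Rm.T@np.array(p['t'])
    d=Rm.T@np.linalg.inv(p['intrinsics'])@np.array([uv[0],uv[1],1.]); return C+d*(z-C[2])/d[2]
E
python3 - <<'E'
from h import *
a=read_camera('scene');b=read_camera('top')
cv2.imwrite('pics/a.png',a['image'][:,:,::-1]);cv2.imwrite('pics/b.png',b['image'][:,:,::-1])
for p in (a,b):
  for l in ['stand','carton','lever','lever_handle','pill_bottle','amber_vial','note_pad']:
    print(l,[(np.round(d['extent']).tolist(),round(d['p'],2)) for d in nets.find_in(p,l)[:3]])
  Rm=np.array(p['R']);print(-Rm.T@np.array(p['t']),Rm[2])
s=ctrl.state();print(s['ee_pos'],s['tool_rot'],s['time'],ctrl.grasp_offset)
E
```

```text
stand [([306.0, 223.0, 393.0, 324.0], 0.75), ([247.0, 149.0, 320.0, 239.0], 0.65), ([395.0, 178.0, 496.0, 280.0], 0.6)]
carton [([334.0, 268.0, 407.0, 316.0], 0.58)]
lever [([219.0, 308.0, 301.0, 327.0], 0.96), ([324.0, 235.0, 392.0, 252.0], 0.94), ([262.0, 150.0, 325.0, 165.0], 0.85)]
lever_handle [([260.0, 150.0, 320.0, 168.0], 0.95), ([432.0, 184.0, 494.0, 201.0], 0.86), ([325.0, 237.0, 395.0, 254.0], 0.83)]
pill_bottle [([343.0, 206.0, 364.0, 235.0], 0.72), ([324.0, 237.0, 395.0, 254.0], 0.27)]
amber_vial [([346.0, 348.0, 368.0, 385.0], 0.6)]
note_pad [([244.0, 265.0, 288.0, 307.0], 0.78)]
[1.19683112 0.16636205 0.97650078] [-0.60545965 -0.18237412 -0.77469884]
stand [([248.0, 206.0, 340.0, 285.0], 0.93), ([306.0, 99.0, 392.0, 192.0], 0.8), ([163.0, 305.0, 271.0, 383.0], 0.79)]
carton [([233.0, 216.0, 309.0, 275.0], 0.56)]
lever [([246.0, 232.0, 324.0, 262.0], 0.96), ([307.0, 116.0, 380.0, 150.0], 0.79), ([360.0, 324.0, 436.0, 362.0], 0.72)]
lever_handle [([248.0, 231.0, 324.0, 262.0], 0.85), ([305.0, 122.0, 379.0, 151.0], 0.85), ([357.0, 321.0, 433.0, 364.0], 0.85)]
pill_bottle []
amber_vial [([255.0, 165.0, 275.0, 189.0], 0.75)]
note_pad [([234.0, 216.0, 309.0, 277.0], 0.74)]
[ 0.46592506 -0.04307382  1.28072452] [ 0.09126743  0.02195354 -0.9955844 ]
[ 0.16963491 -0.60152963  0.23126947] [ 9.90569680e-01  1.37009883e-01  8.68357483e-06 -2.73634768e-05] 0.8 0.0187
```

View pics/a.png

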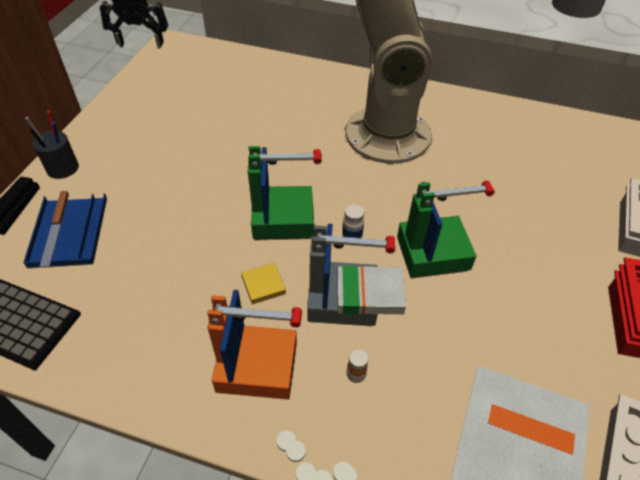

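View pics/b.png

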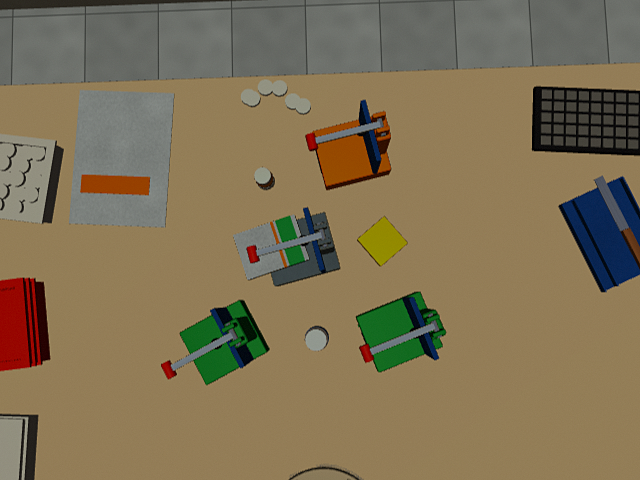

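```bash
cat >> h.py <<'E'
def blob(p,name,ext):
    im=p['image'].astype(int);r,g,b=im[...,0],im[...,1],im[...,2]
    m={'blue':(b>1.5*r)&(b>1.5*g)&(b>50),'red':(r>150)&(g<60)&(b<60)}[name]
    l,t,rr,bb=ext;k=np.zeros(m.shape,bool);k[t:bb,l:rr]=1;return m&k
E
python3 - <<'E'
from h import *
a=read_camera('scene');b=read_camera('top')
ha=blob(a,'red',(380,230,400,256));hb=blob(b,'red',(240,240,265,268))
ca=np.argwhere(ha).mean(0)[::-1];cb=np.argwhere(hb).mean(0)[::-1];print(ca,cb,ha.sum(),hb.sum())
from scipy.optimize import least_squares
f=lambda X:np.r_[proj(a,X)[0]-ca,proj(b,X)[0]-cb]
r=least_squares(f,[.45,0,.2]);print('handle',r.x,r.fun)
piv=ray(b,(324,236),.207);d=piv-r.x;print('piv',piv,np.linalg.norm(d[:2]),np.degrees(np.arctan2(d[1],d[0])))
A=cv2.resize(a['image'][220:335,295:420],None,fx=4.8,fy=4.8,interpolation=cv2.INTER_CUBIC)
B=cv2.resize(b['image'][195:295,225:350],None,fx=4.8,fy=4.8,interpolation=cv2.INTER_CUBIC)
cv2.imwrite('pics/ca.png',A[:,:,::-1]);cv2.imwrite('pics/cb.png',B[:,:,::-1])
E
```

```text
[390.13924051 241.97468354] [251.16666667 254.02380952] 79 42
handle [0.54547278 0.10975273 0.20417308] [ 0.86178082 -0.0043841   0.82517401 -0.20999502]
piv [ 0.57330994 -0.02073961  0.207     ] 0.13342847626627008 -77.95793270026218
```

View pics/ca.png

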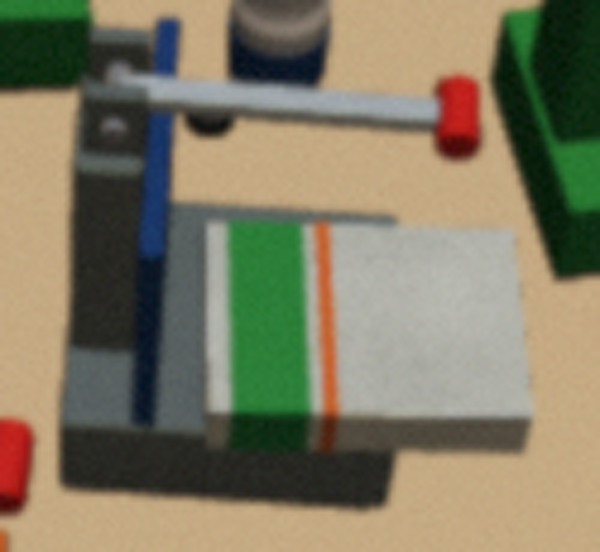

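View pics/cb.png

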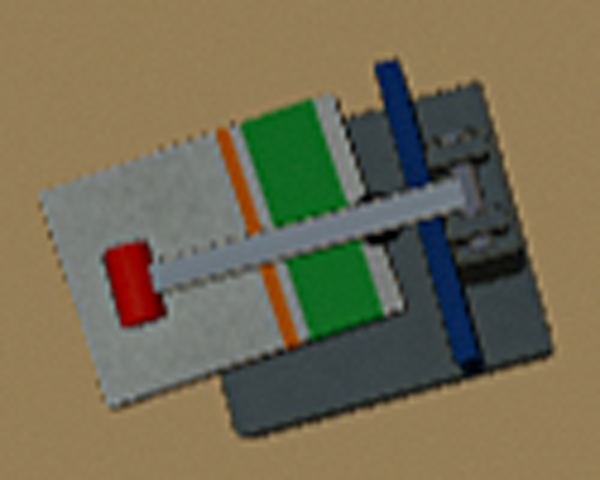

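```bash
python3 - <<'E'
from h import *
from scipy.optimize import least_squares
a=read_camera('scene');b=read_camera('top')
A=lambda l:np.array(l)/4.8+[295,220]-.4
B=lambda l:np.array(l)/4.8+[225,195]-.4
T=lambda q,P:np.c_[np.array(P)[:,:2]@np.array([[np.cos(q[2]),np.sin(q[2])],[-np.sin(q[2]),np.cos(q[2])]])+q[:2],np.array(P)[:,2]]
# carton
Pc=np.array([[-.065,-.0475,.088],[.065,-.0475,.088],[.065,.0475,.088],[-.065,.0475,.088]])
# world +x is up in top; stand x -> right(-y world); stand +y -> world +x (up)
ucB=B([(112,408),(405,310),(333,97),(40,190)]); ucA=A([(515,230),(205,222),(205,415),(530,418)])
fc=lambda q:np.r_[(proj(b,T(q,Pc))-ucB).ravel(),(proj(a,T(q,Pc))-ucA).ravel()]
rc=least_squares(fc,[.53,.06,-1.3]);print('carton',rc.x,np.degrees(rc.x[2]));print(rc.fun.round(1))
Ps=np.array([[.09,.06,.06],[.09,-.06,.06],[.055,.06,.18],[.055,-.06,.18]])
usB=B([(480,83),(550,352),(388,62),(470,370)])
PA=np.array([[-.05,.06,0],[.09,.06,0],[-.05,-.06,.06]]);usA=A([(385,505),(62,485),(395,217)])
H=np.array([[-.058,0,.204]]);
def fs(q):
    return np.r_[(proj(b,T(q,Ps))-usB).ravel(),(proj(a,T(q,PA))-usA).ravel(),(proj(b,T(q,H))-[251.5,254]).ravel(),(proj(a,T(q,H))-[390,242]).ravel()]
rs=least_squares(fs,[.55,.03,-1.3],loss='soft_l1');print('stand',rs.x,np.degrees(rs.x[2]));print(rs.fun.round(1))
q=rs.x;d=rc.x[:2]-q[:2];c,s=np.cos(q[2]),np.sin(q[2]);print('carton in stand',c*d[0]+s*d[1],-s*d[0]+c*d[1])
for l,n in ((nets.find_in(b,'pill_bottle'),'pb'),(nets.find_in(b,'note_pad'),'np')): print(n,[(np.round(x['extent']),x['p']) for x in l])
print('bottle',ray(b,(316,338),.085),'vial',ray(b,(263,175),.07),'greenhandle',ray(b,(168,370),.2))
for n,pt in dict(handle=(-.058,0,.202),open=(-.13,0,.1)).items(): print(n,T(q,[pt]))
E
```

```text
carton [ 0.5681931   0.08798319 -1.27926397] -73.29642662754298
[-0.7 -0.5  0.4 -0.8  0.6 -1.3 -0.1 -0.2 -0.1 -0.8  0.2 -0.7  0.4 -1.3
  0.6 -0.3]
stand [ 0.55825532  0.05252588 -1.33889094] -76.7128000372029
[ 0.5  0.1  1.1  0.7 -0.1  0.4 -0.5 -1.1  0.3  2.7 -0.6  1.6  1.7 -1.7
  0.9  0.1  0.6 -0.3]
carton in stand -0.032224097003595784 0.017820979027640512
pb [(array([302., 326., 329., 349.]), 0.97)]
np [(array([358., 216., 404., 266.]), 0.82)]
bottle [0.38441117 0.00338918 0.085     ] vial [0.71631998 0.1032756  0.07      ] greenhandle [0.34306368 0.26408107 0.2       ]
handle [[0.54492504 0.10897324 0.202     ]]
open [[0.52837712 0.17904582 0.1       ]]
```

drive_tool(commands=[{"tz":-0.54,"grip":1},{"tz":-0.54},{"tz":-0.54},{"tx":0.385,"ty":-0.404},{"tx":0.385,"ty":-0.404},{"tx":0.385,"ty":-0.404},{"tx":0.385,"ty":-0.404},{"tx":0.385,"ty":-0.404},{"tx":0.385,"ty":-0.404},{"tx":0.385,"ty":-0.404},{"tx":0.385,"ty":-0.404},{"tx":0.385,"ty":-0.404},{"tx":0.385,"ty":-0.404},{"tx":0.385,"ty":-0.404},{"tx":0.385,"ty":-0.404},{"tx":0.385,"ty":-0.404},{"tx":0.385,"ty":-0.404},{"tx":0.385,"ty":-0.404},{"tx":0.385,"ty":-0.404}])

```text
schema error: expected keys tx, ty, tz, rx, ry, rz, grip
```

drive_tool(commands=[{"tx":0.385,"ty":-0.404},{"tx":0.385,"ty":-0.404},{"rz":-0.995},{"rz":-0.995},{"rz":-0.995},{"rz":-0.995},{"rz":-0.995},{"rz":-0.995},{"rz":-0.995},{"rz":-0.995},{"rz":-0.995},{"rz":-0.995},{"rz":-0.995},{}])

```text
schema error: expected keys tx, ty, tz, rx, ry, rz, grip
```

```bash
python3 - <<'E'
from h import *
s=ctrl.state();print(s['ee_pos'],s['qpos'],s['time'],s['force']);print(R.from_quat(s['tool_rot']).as_matrix().round(3))
w=read_camera('wrist');save(w,'w1.png')
m=blob(w,'red',(0,0,640,480));n,l,st,ce=cv2.connectedComponentsWithStats(m.astype(np.uint8))
for i in range(1,n):
  if st[i,4]>100: print(st[i],ce[i],ray(w,ce[i],.203))
E
```

```text
[ 0.16964369 -0.60152058  0.23125705] [ 1.23308916  0.38342243  0.01641027  1.37011849 -0.00632243  1.38816866
 -0.04648081] 1.1 [-0.24864421 -1.04653661  0.49873557]
[[ 0.962  0.271  0.   ]
 [ 0.271 -0.962  0.   ]
 [ 0.    -0.    -1.   ]]
```

All keys are required.

drive_tool(commands=[{"tx":0,"ty":0,"tz":-0.54,"rx":0,"ry":0,"rz":0,"grip":1},{"tx":0,"ty":0,"tz":-0.54,"rx":0,"ry":0,"rz":0,"grip":1},{"tx":0,"ty":0,"tz":-0.54,"rx":0,"ry":0,"rz":0,"grip":1},{"tx":0.385,"ty":-0.404,"tz":0,"rx":0,"ry":0,"rz":0,"grip":1},{"tx":0.385,"ty":-0.404,"tz":0,"rx":0,"ry":0,"rz":0,"grip":1},{"tx":0.385,"ty":-0.404,"tz":0,"rx":0,"ry":0,"rz":0,"grip":1},{"tx":0.385,"ty":-0.404,"tz":0,"rx":0,"ry":0,"rz":0,"grip":1},{"tx":0.385,"ty":-0.404,"tz":0,"rx":0,"ry":0,"rz":0,"grip":1},{"tx":0.385,"ty":-0.404,"tz":0,"rx":0,"ry":0,"rz":0,"grip":1},{"tx":0.385,"ty":-0.404,"tz":0,"rx":0,"ry":0,"rz":0,"grip":1},{"tx":0.385,"ty":-0.404,"tz":0,"rx":0,"ry":0,"rz":0,"grip":1},{"tx":0.385,"ty":-0.404,"tz":0,"rx":0,"ry":0,"rz":0,"grip":1},{"tx":0.385,"ty":-0.404,"tz":0,"rx":0,"ry":0,"rz":0,"grip":1},{"tx":0.385,"ty":-0.404,"tz":0,"rx":0,"ry":0,"rz":0,"grip":1},{"tx":0.385,"ty":-0.404,"tz":0,"rx":0,"ry":0,"rz":0,"grip":1},{"tx":0.385,"ty":-0.404,"tz":0,"rx":0,"ry":0,"rz":0,"grip":1},{"tx":0.385,"ty":-0.404,"tz":0,"rx":0,"ry":0,"rz":0,"grip":1},{"tx":0.385,"ty":-0.404,"tz":0,"rx":0,"ry":0,"rz":0,"grip":1},{"tx":0.385,"ty":-0.404,"tz":0,"rx":0,"ry":0,"rz":0,"grip":1}])

```text
time: 3.05
ee_pos: [0.5041, 0.0315, 0.3614]
tool_rot: [0.991, 0.137, 0.001, 0.0]
force: [0.2, -0.5, -0.0]
gripper_width: 0.0851
finger_force: 0.0
```

drive_tool(commands=[{"tx":0.385,"ty":-0.404,"tz":0,"rx":0,"ry":0,"rz":0,"grip":1},{"tx":0.385,"ty":-0.404,"tz":0,"rx":0,"ry":0,"rz":0,"grip":1},{"tx":0,"ty":0,"tz":0,"rx":0,"ry":0,"rz":-0.995,"grip":1},{"tx":0,"ty":0,"tz":0,"rx":0,"ry":0,"rz":-0.995,"grip":1},{"tx":0,"ty":0,"tz":0,"rx":0,"ry":0,"rz":-0.995,"grip":1},{"tx":0,"ty":0,"tz":0,"rx":0,"ry":0,"rz":-0.995,"grip":1},{"tx":0,"ty":0,"tz":0,"rx":0,"ry":0,"rz":-0.995,"grip":1},{"tx":0,"ty":0,"tz":0,"rx":0,"ry":0,"rz":-0.995,"grip":1},{"tx":0,"ty":0,"tz":0,"rx":0,"ry":0,"rz":-0.995,"grip":1},{"tx":0,"ty":0,"tz":0,"rx":0,"ry":0,"rz":-0.995,"grip":1},{"tx":0,"ty":0,"tz":0,"rx":0,"ry":0,"rz":-0.995,"grip":1},{"tx":0,"ty":0,"tz":0,"rx":0,"ry":0,"rz":-0.995,"grip":1},{"tx":0,"ty":0,"tz":0,"rx":0,"ry":0,"rz":-0.995,"grip":1},{"tx":0,"ty":0,"tz":0,"rx":0,"ry":0,"rz":0,"grip":1}])

```text
time: 4.45
ee_pos: [0.5454, 0.1087, 0.3609]
tool_rot: [0.62, 0.785, 0.0, -0.0]
force: [0.1, 0.1, -0.2]
gripper_width: 0.0854
finger_force: 0.0
```

```bash
python3 - <<'E'
from h import *
s=ctrl.state();print(s['ee_pos'],s['qpos'],s['time'],s['force']);print(R.from_quat(s['tool_rot']).as_matrix().round(3))
w=read_camera('wrist');save(w,'w1.png')
m=blob(w,'red',(0,0,640,480));n,l,st,ce=cv2.connectedComponentsWithStats(m.astype(np.uint8))
for i in range(1,n):
  if st[i,4]>100: print(st[i],ce[i],ray(w,ce[i],.203))
E
```

```text
[0.54538105 0.10871281 0.36093964] [ 0.44550716  0.33117436 -0.94864954  1.28027957  0.26833302  1.66013267
 -0.21761735] 4.45 [ 0.13046502  0.12085883 -0.24007078]
[[-0.232  0.973  0.   ]
 [ 0.973  0.232  0.   ]
 [ 0.     0.    -1.   ]]
[305 212  37  20 674] [322.54302671 221.4347181 ] [0.54608844 0.11041481 0.203     ]
[ 59 376  35  18 478] [ 74.61297071 384.49372385] [ 0.36146529 -0.09201862  0.203     ]
```

View pics/w1.png

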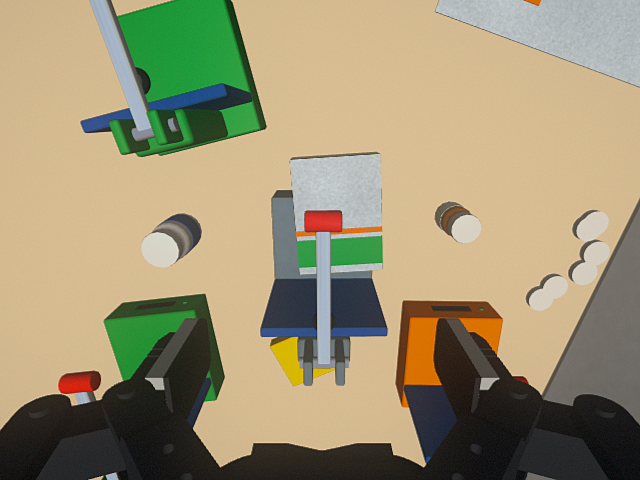

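drive_tool(commands=[{"tx":0.01,"ty":0,"tz":0.44,"rx":0,"ry":0,"rz":0,"grip":1},{"tx":0,"ty":0,"tz":0.44,"rx":0,"ry":0,"rz":0,"grip":1},{"tx":0,"ty":0,"tz":0.44,"rx":0,"ry":0,"rz":0,"grip":1},{"tx":0,"ty":0,"tz":0.44,"rx":0,"ry":0,"rz":0,"grip":1},{"tx":0,"ty":0,"tz":0.43,"rx":0,"ry":0,"rz":0,"grip":1},{"tx":0,"ty":0,"tz":0,"rx":0,"ry":0,"rz":0,"grip":0},{"tx":0,"ty":0,"tz":0,"rx":0,"ry":0,"rz":0,"grip":0},{"tx":0,"ty":0,"tz":0,"rx":0,"ry":0,"rz":0,"grip":0},{"tx":0,"ty":0,"tz":0,"rx":0,"ry":0,"rz":0,"grip":0},{"tx":0,"ty":0,"tz":0,"rx":0,"ry":0,"rz":0,"grip":0},{"tx":0,"ty":0,"tz":0,"rx":0,"ry":0,"rz":0,"grip":0}], squeeze=25)

```text
time: 5.6
ee_pos: [0.5461, 0.1101, 0.1869]
tool_rot: [0.62, 0.784, 0.001, 0.001]
force: [2.3, 1.0, 1.0]
gripper_width: 0.0294
finger_force: 31.2
```

drive_tool(commands=[{"tx":-0.008,"ty":0,"tz":-0.162,"rx":0,"ry":0,"rz":0,"grip":0},{"tx":-0.024,"ty":0,"tz":-0.161,"rx":0,"ry":0,"rz":0,"grip":0},{"tx":-0.041,"ty":0,"tz":-0.157,"rx":0,"ry":0,"rz":0,"grip":0},{"tx":-0.055,"ty":0,"tz":-0.153,"rx":0,"ry":0,"rz":0,"grip":0},{"tx":-0.07,"ty":0,"tz":-0.146,"rx":0,"ry":0,"rz":0,"grip":0},{"tx":-0.086,"ty":0,"tz":-0.138,"rx":0,"ry":0,"rz":0,"grip":0},{"tx":-0.098,"ty":0,"tz":-0.129,"rx":0,"ry":0,"rz":0,"grip":0},{"tx":-0.11,"ty":0,"tz":-0.119,"rx":0,"ry":0,"rz":0,"grip":0},{"tx":-0.122,"ty":0,"tz":-0.107,"rx":0,"ry":0,"rz":0,"grip":0},{"tx":-0.133,"ty":0,"tz":-0.095,"rx":0,"ry":0,"rz":0,"grip":0},{"tx":-0.14,"ty":0,"tz":-0.081,"rx":0,"ry":0,"rz":0,"grip":0},{"tx":-0.15,"ty":0,"tz":-0.066,"rx":0,"ry":0,"rz":0,"grip":0},{"tx":0,"ty":0,"tz":0,"rx":0,"ry":0,"rz":0,"grip":0},{"tx":0,"ty":0,"tz":0,"rx":0,"ry":0,"rz":0,"grip":0}])

```text
time: 7.0
ee_pos: [0.5656, 0.0297, 0.3084]
tool_rot: [0.621, 0.784, 0.002, 0.001]
force: [6.3, 2.2, 3.9]
gripper_width: 0.0289
finger_force: 27.1
```

drive_tool(commands=[{"tx":0,"ty":0,"tz":0,"rx":0,"ry":0,"rz":0,"grip":1},{"tx":0,"ty":0,"tz":0,"rx":0,"ry":0,"rz":0,"grip":1},{"tx":0,"ty":0,"tz":0,"rx":0,"ry":0,"rz":0,"grip":1},{"tx":0,"ty":0,"tz":0,"rx":0,"ry":0,"rz":0,"grip":1},{"tx":0,"ty":0,"tz":-0.4,"rx":0,"ry":0,"rz":0,"grip":1},{"tx":0,"ty":0,"tz":-0.4,"rx":0,"ry":0,"rz":0,"grip":1},{"tx":0.44,"ty":0.04,"tz":0,"rx":0,"ry":0,"rz":0,"grip":1},{"tx":0.44,"ty":0.04,"tz":0,"rx":0,"ry":0,"rz":0,"grip":1},{"tx":0.44,"ty":0.04,"tz":0,"rx":0,"ry":0,"rz":0,"grip":1},{"tx":0.44,"ty":0.04,"tz":0,"rx":0,"ry":0,"rz":0,"grip":1},{"tx":0.44,"ty":0.04,"tz":0,"rx":0,"ry":0,"rz":0,"grip":0.7},{"tx":0,"ty":0,"tz":0,"rx":0,"ry":-0.75,"rz":0,"grip":0.6},{"tx":0,"ty":0,"tz":0,"rx":0,"ry":-0.75,"rz":0,"grip":0.6},{"tx":0,"ty":0,"tz":0,"rx":0,"ry":-0.75,"rz":0,"grip":0.6},{"tx":0,"ty":0,"tz":0,"rx":0,"ry":-0.75,"rz":0,"grip":0.6}])

```text
time: 8.5
ee_pos: [0.5393, 0.2041, 0.3714]
tool_rot: [0.607, 0.767, -0.13, 0.165]
force: [0.6, -0.7, -0.8]
gripper_width: 0.0515
finger_force: 0.0
```

```bash
cat >> h.py <<'E'
SQ=np.array([.5585,.0525,-1.339])
def s2w(x,y,z): c,s=np.cos(SQ[2]),np.sin(SQ[2]);return np.array([SQ[0]+c*x-s*y,SQ[1]+s*x+c*y,z])
def w2s(p): c,s=np.cos(SQ[2]),np.sin(SQ[2]);d=np.array(p[:2])-SQ[:2];return np.array([c*d[0]+s*d[1],-s*d[0]+c*d[1],p[2]])
def rep():
    s=ctrl.state();print('t',s['time'],'tcp stand',w2s(s['ee_pos']).round(4),'q',np.round(s['qpos'],2),'f',np.round(s['force'],1),'w',s['gripper_width'])
    M=R.from_quat(s['tool_rot']).as_matrix();Z=R.from_euler('z',-SQ[2]).as_matrix()@M;print(Z.round(3))
E
python3 - <<'E'
from h import *
rep();a=read_camera('scene')
cv2.imwrite('pics/s2.png',cv2.resize(a['image'][100:400,200:600],None,fx=2,fy=2,interpolation=cv2.INTER_CUBIC)[:,:,::-1])
E
```

```text
t 8.5 tcp stand [-0.152   0.0161  0.3714] q [-0.1   0.46 -0.86  1.16  0.7   1.91 -0.57] f [ 0.6 -0.7 -0.8] w 0.051509923138724954
[[-0.912 -0.     0.41 ]
 [ 0.     1.     0.001]
 [-0.41   0.001 -0.912]]
```

View pics/s2.png

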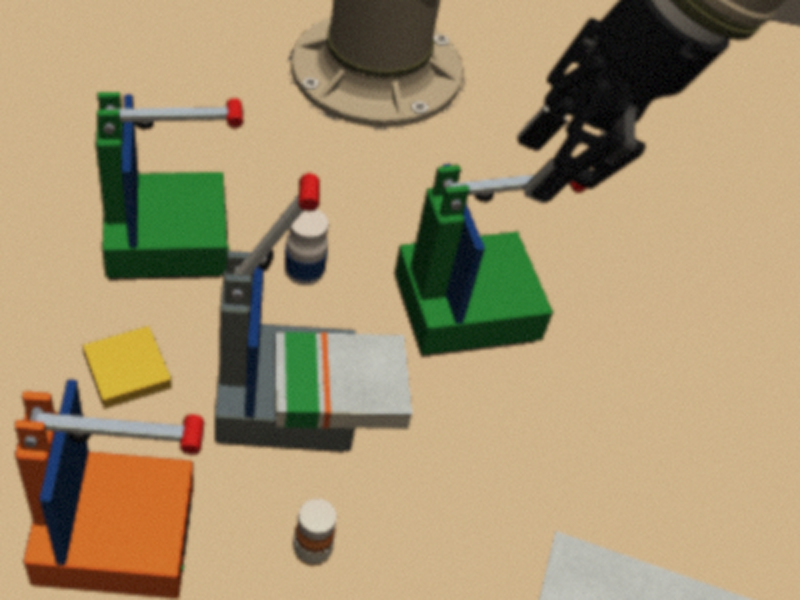

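drive_tool(commands=[{"tx":0,"ty":0,"tz":0,"rx":0,"ry":-0.5,"rz":0,"grip":0.6},{"tx":0,"ty":0,"tz":0,"rx":0,"ry":-0.5,"rz":0,"grip":0.6},{"tx":0,"ty":0,"tz":0,"rx":0,"ry":-0.5,"rz":0,"grip":0.6},{"tx":0,"ty":0,"tz":0,"rx":0,"ry":-0.5,"rz":0,"grip":0.6},{"tx":0,"ty":0,"tz":0,"rx":0,"ry":0,"rz":0,"grip":0.6}])

```text
time: 9.05
ee_pos: [0.5385, 0.2052, 0.369]
tool_rot: [0.581, 0.738, -0.213, 0.268]
force: [-0.1, -0.2, 0.3]
gripper_width: 0.0511
finger_force: 0.0
```

```bash
python3 - <<'E'
from h import *
rep();a=read_camera('scene');b=read_camera('top')
m=blob(a,'red',(340,175,370,215));ca=np.argwhere(m).mean(0)[::-1];print(ca,m.sum())
for th in (.8,1,1.1,1.2,1.3):
  print(th,proj(a,s2w(.072-.13*np.cos(th),0,.202+.13*np.sin(th))))
for uv,z in (((475,250),.06),((460,217),.06),((492,190),.2),((408,277),0)): print(w2s(ray(a,uv,z)))
E
```

```text
t 9.05 tcp stand [-0.1532  0.0156  0.369 ] q [-0.31  0.52 -0.74  1.17  0.89  2.03 -0.62] f [-0.1 -0.2  0.3] w 0.05114628026244248
[[-0.766 -0.004  0.643]
 [-0.005  1.    -0.   ]
 [-0.643 -0.004 -0.766]]
[354.58426966 193.31460674] 89
0.8 [[373.66480919 206.01608364]]
1 [[362.43737125 198.59248697]]
1.1 [[355.9867913  195.43863427]]
1.2 [[349.07587748 192.7207216 ]]
1.3 [[341.78982871 190.47965536]]
[-0.25613776 -0.11436949  0.06      ]
[-0.23200877 -0.20773379  0.06      ]
[-0.26116542 -0.15638403  0.2       ]
[-0.12040193 -0.07403909  0.        ]
```

drive_tool(commands=[{"tx":0.25,"ty":0,"tz":0.3,"rx":0,"ry":0,"rz":0,"grip":0.6},{"tx":0.25,"ty":0,"tz":0.3,"rx":0,"ry":0,"rz":0,"grip":0.6},{"tx":0.25,"ty":0,"tz":0.3,"rx":0,"ry":0,"rz":0,"grip":0.6},{"tx":0.25,"ty":0,"tz":0.3,"rx":0,"ry":0,"rz":0,"grip":0.6},{"tx":0.25,"ty":0,"tz":0.3,"rx":0,"ry":0,"rz":0,"grip":0.6},{"tx":0.25,"ty":0,"tz":0.3,"rx":0,"ry":0,"rz":0,"grip":0.6},{"tx":0.25,"ty":0,"tz":0.3,"rx":0,"ry":0,"rz":0,"grip":0.6},{"tx":0,"ty":0,"tz":0,"rx":0,"ry":0,"rz":0,"grip":0.6}])

```text
time: 9.95
ee_pos: [0.5388, 0.2007, 0.1489]
tool_rot: [0.583, 0.737, -0.215, 0.266]
force: [0.3, -0.4, -0.2]
gripper_width: 0.0513
finger_force: 0.0
```

```bash
python3 - <<'E'
from h import *
rep()
E
```

```text
t 9.95 tcp stand [-0.1487  0.0149  0.1489] q [-0.28  0.67 -0.72  1.48  0.9   1.72 -0.9 ] f [ 0.3 -0.4 -0.2] w 0.05129354259589673
[[-0.766  0.002  0.643]
 [-0.002  1.    -0.006]
 [-0.643 -0.005 -0.766]]
```

drive_tool(commands=[{"tx":0.235,"ty":0,"tz":0.265,"rx":0,"ry":0,"rz":0,"grip":0.6},{"tx":0.235,"ty":0,"tz":0.265,"rx":0,"ry":0,"rz":0,"grip":0.6},{"tx":0.235,"ty":0,"tz":0.265,"rx":0,"ry":0,"rz":0,"grip":0.6},{"tx":0.235,"ty":0,"tz":0.265,"rx":0,"ry":0,"rz":0,"grip":0.6},{"tx":-0.176,"ty":0,"tz":0.147,"rx":0,"ry":0,"rz":0,"grip":0.6},{"tx":-0.176,"ty":0,"tz":0.147,"rx":0,"ry":0,"rz":0,"grip":0.6},{"tx":-0.176,"ty":0,"tz":0.147,"rx":0,"ry":0,"rz":0,"grip":0.6},{"tx":0,"ty":0,"tz":0,"rx":0,"ry":0,"rz":0,"grip":0.6}])

```text
time: 10.75
ee_pos: [0.5536, 0.1481, 0.0414]
tool_rot: [0.585, 0.735, -0.212, 0.269]
force: [-0.3, -0.5, 0.1]
gripper_width: 0.0511
finger_force: 0.0
```

```bash
python3 - <<'E'
from h import *
rep();a=read_camera('scene');w=read_camera('wrist')
A=cv2.resize(a['image'][170:370,290:530],(720,600),interpolation=cv2.INTER_CUBIC)
cv2.imwrite('pics/s3.png',A[:,:,::-1])
E
```

```text
t 10.75 tcp stand [-0.0941  0.0172  0.0414] q [-0.22  0.75 -0.66  1.61  0.99  1.53 -0.99] f [-0.3 -0.5  0.1] w 0.05113094470943342
[[-0.765  0.006  0.644]
 [ 0.007  1.    -0.001]
 [-0.644  0.003 -0.765]]
```

View pics/s3.png

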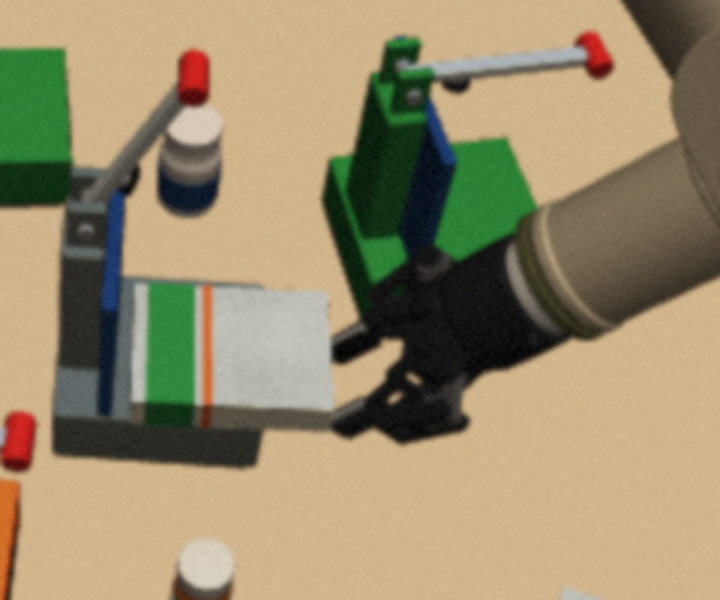

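drive_tool(commands=[{"tx":0.064,"ty":0,"tz":0.077,"rx":0,"ry":0,"rz":0,"grip":0.6},{"tx":-0.096,"ty":0,"tz":0.08,"rx":0,"ry":0,"rz":0,"grip":0.6},{"tx":-0.06,"ty":0,"tz":0.05,"rx":0,"ry":0,"rz":0,"grip":0.6},{"tx":-0.06,"ty":0,"tz":0.05,"rx":0,"ry":0,"rz":0,"grip":0.6},{"tx":0,"ty":0,"tz":0,"rx":0,"ry":0,"rz":0,"grip":0.6}])

```text
time: 11.35
ee_pos: [0.5569, 0.1293, 0.0311]
tool_rot: [0.583, 0.736, -0.213, 0.268]
force: [-0.5, -0.9, 0.1]
gripper_width: 0.0512
finger_force: 0.0
```

```bash
python3 - <<'E'
from h import *
rep();a=read_camera('scene')
A=cv2.resize(a['image'][215:335,290:450],(720,540),interpolation=cv2.INTER_CUBIC)
cv2.imwrite('pics/s4.png',A[:,:,::-1])
E
```

```text
t 11.35 tcp stand [-0.0751  0.0161  0.0311] q [-0.19  0.75 -0.66  1.64  1.    1.5  -0.98] f [-0.5 -0.9  0.1] w 0.05123286947268231
[[-0.766  0.001  0.643]
 [ 0.001  1.    -0.001]
 [-0.643  0.    -0.766]]
```

View pics/s4.png

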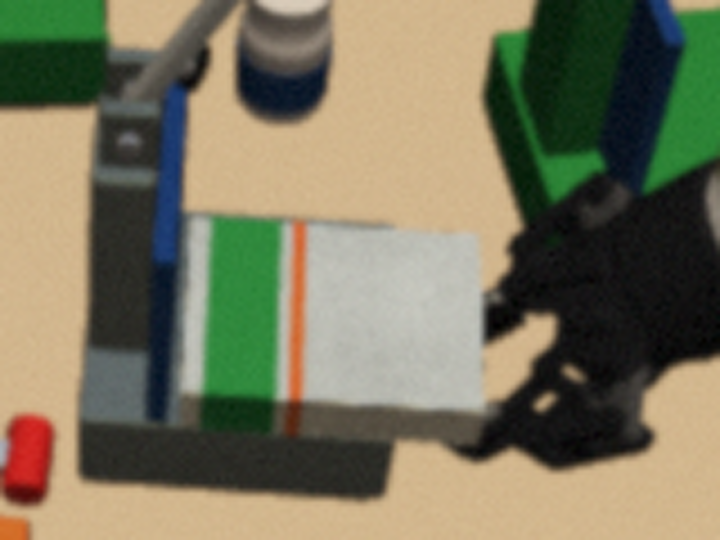

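drive_tool(commands=[{"tx":-0.098,"ty":0,"tz":-0.098,"rx":0,"ry":0,"rz":0,"grip":0.6},{"tx":-0.098,"ty":0,"tz":-0.098,"rx":0,"ry":0,"rz":0,"grip":0.6},{"tx":-0.076,"ty":0,"tz":-0.091,"rx":0,"ry":0,"rz":0,"grip":0.6},{"tx":-0.076,"ty":0,"tz":-0.091,"rx":0,"ry":0,"rz":0,"grip":0.6},{"tx":-0.076,"ty":0,"tz":-0.091,"rx":0,"ry":0,"rz":0,"grip":0.6},{"tx":-0.076,"ty":0,"tz":-0.091,"rx":0,"ry":0,"rz":0,"grip":0.6},{"tx":-0.091,"ty":0,"tz":-0.07,"rx":0,"ry":0,"rz":0,"grip":0.6},{"tx":-0.091,"ty":0,"tz":-0.07,"rx":0,"ry":0,"rz":0,"grip":0.6},{"tx":-0.098,"ty":0,"tz":-0.049,"rx":0,"ry":0,"rz":0,"grip":0.6},{"tx":-0.098,"ty":0,"tz":-0.049,"rx":0,"ry":0,"rz":0,"grip":0.6},{"tx":0,"ty":0,"tz":0,"rx":0,"ry":0,"rz":0,"grip":0.6}])

```text
time: 12.5
ee_pos: [0.5602, 0.1177, 0.1265]
tool_rot: [0.584, 0.736, -0.212, 0.269]
force: [0.1, 1.4, -0.6]
gripper_width: 0.0517
finger_force: 0.3
```

```bash
python3 - <<'E'
from h import *
rep();a=read_camera('scene')
A=cv2.resize(a['image'][190:335,290:470],(720,580),interpolation=cv2.INTER_CUBIC)
cv2.imwrite('pics/s5.png',A[:,:,::-1])
E
```

```text
t 12.5 tcp stand [-0.063   0.0166  0.1265] q [-0.14  0.62 -0.7   1.6   0.94  1.59 -0.85] f [ 0.1  1.4 -0.6] w 0.05167917365961057
[[-0.766  0.001  0.643]
 [ 0.002  1.     0.001]
 [-0.643  0.002 -0.766]]
```

View pics/s5.png

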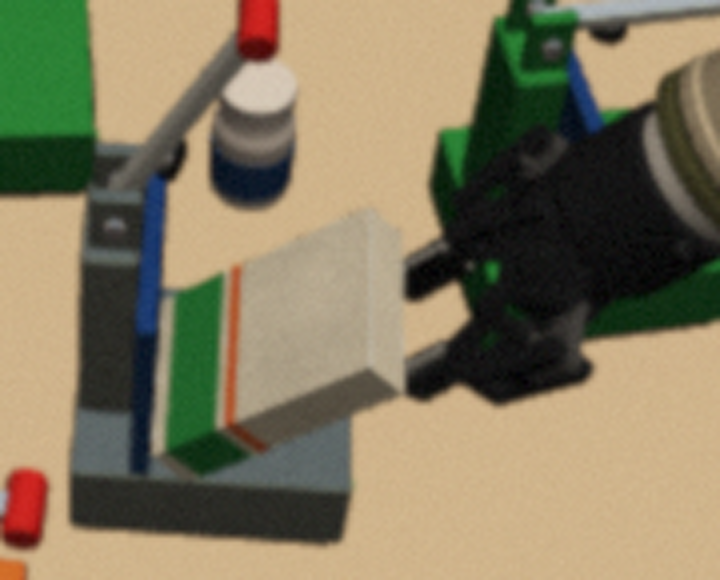

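drive_tool(commands=[{"tx":-0.101,"ty":0,"tz":-0.013,"rx":0,"ry":0,"rz":0,"grip":0.6},{"tx":-0.101,"ty":0,"tz":-0.013,"rx":0,"ry":0,"rz":0,"grip":0.6},{"tx":-0.106,"ty":0,"tz":0,"rx":0,"ry":0,"rz":0,"grip":0.6},{"tx":-0.106,"ty":0,"tz":0,"rx":0,"ry":0,"rz":0,"grip":0.6},{"tx":-0.104,"ty":0,"tz":0.022,"rx":0,"ry":0,"rz":0,"grip":0.6},{"tx":-0.104,"ty":0,"tz":0.022,"rx":0,"ry":0,"rz":0,"grip":0.6},{"tx":-0.075,"ty":0,"tz":0.047,"rx":0,"ry":0,"rz":0,"grip":0.6},{"tx":-0.075,"ty":0,"tz":0.047,"rx":0,"ry":0,"rz":0,"grip":0.6},{"tx":-0.03,"ty":0,"tz":0.042,"rx":0,"ry":0,"rz":0,"grip":0.6},{"tx":-0.03,"ty":0,"tz":0.042,"rx":0,"ry":0,"rz":0,"grip":0.6},{"tx":-0.03,"ty":0,"tz":0.042,"rx":0,"ry":0,"rz":0,"grip":0.6},{"tx":-0.03,"ty":0,"tz":0.042,"rx":0,"ry":0,"rz":0,"grip":0.6},{"tx":0,"ty":0,"tz":0,"rx":0,"ry":0,"rz":0,"grip":0.6},{"tx":0,"ty":0,"tz":0,"rx":0,"ry":0,"rz":0,"grip":0.6}])

```text
time: 13.95
ee_pos: [0.5754, 0.051, 0.1537]
tool_rot: [0.583, 0.737, -0.212, 0.268]
force: [0.3, 0.5, -0.3]
gripper_width: 0.0509
finger_force: 0.0
```

```bash
python3 - <<'E'
from h import *
rep();a=read_camera('scene');b=read_camera('top');save(a,'x1.png');save(b,'x1b.png')
for p in(a,b):
  d=nets.masks_of(p,'carton');print([(np.round(x['extent']),round(x['p'],2)) for x in d[:2]])
  c=np.array([s2w(x,y,z) for x in(.022,.05) for y in(-.0475+.018,.0475+.018) for z in(.06,.19)]);q=proj(p,c);print(q.min(0).round(),q.max(0).round())
E
```

```text
t 13.95 tcp stand [0.0053 0.0161 0.1537] q [-0.02  0.54 -0.69  1.64  0.94  1.54 -0.73] f [ 0.3  0.5 -0.3] w 0.05091767017464623
[[-0.766 -0.     0.643]
 [-0.     1.     0.   ]
 [-0.643 -0.    -0.766]]
[(array([326., 231., 348., 309.]), 0.58)]
[327. 230.] [347. 311.]
[(array([291., 207., 316., 261.]), 0.77)]
[287. 205.] [317. 263.]
```

drive_tool(commands=[{"tx":-0.029,"ty":0,"tz":0.024,"rx":0,"ry":0,"rz":0,"grip":0.6},{"tx":-0.029,"ty":0,"tz":0.024,"rx":0,"ry":0,"rz":0,"grip":0.6},{"tx":-0.02,"ty":0,"tz":0.016,"rx":0,"ry":0,"rz":0,"grip":0.6},{"tx":0,"ty":0,"tz":0,"rx":0,"ry":0,"rz":0,"grip":0.6},{"tx":0,"ty":0,"tz":0,"rx":0,"ry":0,"rz":0,"grip":0.6}])

```text
time: 14.65
ee_pos: [0.5773, 0.0431, 0.1539]
tool_rot: [0.583, 0.737, -0.212, 0.268]
force: [0.2, -0.0, 1.4]
gripper_width: 0.0516
finger_force: 0.0
```

```bash
python3 - <<'E'
from h import *
rep()
E
```

```text
t 14.65 tcp stand [0.0135 0.0162 0.1539] q [-0.01  0.53 -0.69  1.65  0.94  1.53 -0.72] f [ 0.2 -0.   1.4] w 0.05162627361786347
[[-0.766 -0.     0.643]
 [-0.     1.     0.   ]
 [-0.643  0.    -0.766]]
```

drive_tool(commands=[{"tx":-0.029,"ty":0,"tz":0.024,"rx":0,"ry":0,"rz":0,"grip":0.6},{"tx":0,"ty":0,"tz":0,"rx":0,"ry":0,"rz":0,"grip":0.6}])

```text
time: 14.85
ee_pos: [0.5781, 0.0398, 0.154]
tool_rot: [0.583, 0.737, -0.212, 0.268]
force: [-0.1, 0.8, -0.0]
gripper_width: 0.0512
finger_force: 0.0
```

drive_tool(commands=[{"tx":0.1,"ty":0,"tz":-0.08,"rx":0,"ry":0,"rz":0,"grip":0.6},{"tx":0.1,"ty":0,"tz":-0.08,"rx":0,"ry":0,"rz":0,"grip":0.6},{"tx":0.13,"ty":0,"tz":0.156,"rx":0,"ry":0,"rz":0,"grip":0.6},{"tx":0.13,"ty":0,"tz":0.156,"rx":0,"ry":0,"rz":0,"grip":0.6},{"tx":0.13,"ty":0,"tz":0.156,"rx":0,"ry":0,"rz":0,"grip":0.6},{"tx":0.13,"ty":0,"tz":0.156,"rx":0,"ry":0,"rz":0,"grip":0.6},{"tx":-0.076,"ty":0,"tz":0.064,"rx":0,"ry":0,"rz":0,"grip":0.6},{"tx":-0.048,"ty":0,"tz":0.04,"rx":0,"ry":0,"rz":0,"grip":0.6},{"tx":0,"ty":0,"tz":0,"rx":0,"ry":0,"rz":0,"grip":0.6}])

```text
time: 15.75
ee_pos: [0.5769, 0.0458, 0.0891]
tool_rot: [0.584, 0.736, -0.212, 0.269]
force: [0.3, -0.0, 0.1]
gripper_width: 0.0513
finger_force: 0.0
```

```bash
python3 - <<'E'
from h import *
rep();a=read_camera('scene');save(a,'x2.png')
g=a['image'][225:320,315:360]
c=np.array([s2w(x,y,z) for x in(.022,.05) for y in(-.0475+.018,.0475+.018) for z in(.06,.19)]);print(proj(a,c).round(1))
m=nets.masks_of(a,'carton')[0]['region'];h=cv2.convexHull(np.argwhere(m)[:,::-1].astype(np.int32));print(cv2.approxPolyDP(h,2,True).reshape(-1,2).tolist())
E
```

```text
t 15.75 tcp stand [0.0107 0.0164 0.0891] q [-0.04  0.62 -0.66  1.69  0.99  1.46 -0.82] f [ 0.3 -0.   0.1] w 0.05126347015065575
[[-0.766  0.002  0.643]
 [ 0.002  1.    -0.   ]
 [-0.643  0.001 -0.766]]
[[343.5 272.4]
 [347.1 231.5]
 [341.2 311.4]
 [344.7 272. ]
 [330.  271.4]
 [332.3 230.5]
 [326.9 310.3]
 [328.9 270.9]]
[[344, 231], [346, 251], [341, 309], [328, 310], [326, 303], [331, 240], [335, 232]]
```

drive_tool(commands=[{"tx":-0.029,"ty":0,"tz":0.024,"rx":0,"ry":0,"rz":0,"grip":0.6},{"tx":-0.019,"ty":0,"tz":0.016,"rx":0,"ry":0,"rz":0,"grip":0.6},{"tx":0,"ty":0,"tz":0,"rx":0,"ry":0,"rz":0,"grip":0.6}])

```text
time: 16.15
ee_pos: [0.5777, 0.0421, 0.0888]
tool_rot: [0.583, 0.737, -0.212, 0.268]
force: [1.3, -0.8, -0.3]
gripper_width: 0.0512
finger_force: 0.0
```

drive_tool(commands=[{"tx":-0.019,"ty":0,"tz":0.016,"rx":0,"ry":0,"rz":0,"grip":0.6},{"tx":0,"ty":0,"tz":0,"rx":0,"ry":0,"rz":0,"grip":0.6}])

```text
time: 16.35
ee_pos: [0.578, 0.0403, 0.0885]
tool_rot: [0.583, 0.737, -0.212, 0.268]
force: [0.5, -0.9, -0.3]
gripper_width: 0.0514
finger_force: 0.0
```

drive_tool(commands=[{"tx":-0.019,"ty":0,"tz":0.016,"rx":0,"ry":0,"rz":0,"grip":0.6},{"tx":0,"ty":0,"tz":0,"rx":0,"ry":0,"rz":0,"grip":0.6}])

```text
time: 16.55
ee_pos: [0.5783, 0.0392, 0.0885]
tool_rot: [0.583, 0.737, -0.212, 0.268]
force: [-0.2, 0.9, 0.2]
gripper_width: 0.0512
finger_force: 1.0
```

drive_tool(commands=[{"tx":-0.019,"ty":0,"tz":0.016,"rx":0,"ry":0,"rz":0,"grip":0.6},{"tx":0,"ty":0,"tz":0,"rx":0,"ry":0,"rz":0,"grip":0.6}])

```text
time: 16.75
ee_pos: [0.5785, 0.039, 0.0884]
tool_rot: [0.582, 0.738, -0.211, 0.268]
force: [-3.1, 7.5, 1.4]
gripper_width: 0.0515
finger_force: 3.8
```

```bash
python3 - <<'E'
from h import *
rep();a=read_camera('scene');b=read_camera('top');w=read_camera('wrist')
A=cv2.resize(a['image'][205:325,300:400],(400,480),interpolation=cv2.INTER_CUBIC);B=cv2.resize(b['image'][190:290,240:340],(400,400),interpolation=cv2.INTER_CUBIC)
o=np.zeros((480,800,3),np.uint8);o[:,:400]=A;o[:400,400:]=B
cv2.imwrite('pics/s6.png',o[:,:,::-1])
E
```

```text
t 16.75 tcp stand [0.0177 0.0163 0.0884] q [-0.02  0.61 -0.66  1.7   1.    1.45 -0.81] f [-3.1  7.5  1.4] w 0.05151749306362064
[[-0.768 -0.003  0.641]
 [-0.002  1.     0.002]
 [-0.641  0.    -0.768]]
```

View pics/s6.png

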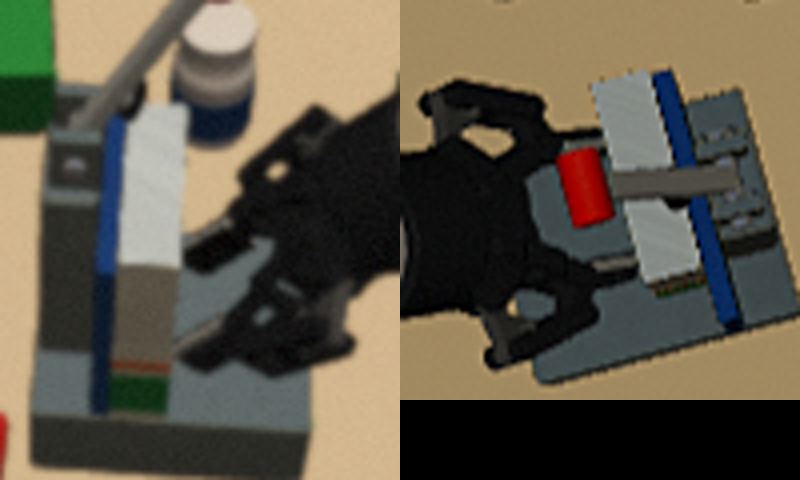

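drive_tool(commands=[{"tx":0.02,"ty":0,"tz":-0.2,"rx":0,"ry":0,"rz":0,"grip":0.6},{"tx":0,"ty":0,"tz":-0.46,"rx":0,"ry":0,"rz":0,"grip":0.6},{"tx":0,"ty":0,"tz":-0.46,"rx":0,"ry":0,"rz":0,"grip":0.6},{"tx":0,"ty":0,"tz":-0.46,"rx":0,"ry":0,"rz":0,"grip":0.6},{"tx":0,"ty":0,"tz":-0.46,"rx":0,"ry":0,"rz":0,"grip":0.6},{"tx":0,"ty":0,"tz":-0.46,"rx":0,"ry":0,"rz":0,"grip":0.6},{"tx":0,"ty":0,"tz":0,"rx":0,"ry":0.835,"rz":0,"grip":1},{"tx":0,"ty":0,"tz":0,"rx":0,"ry":0.835,"rz":0,"grip":1},{"tx":0,"ty":0,"tz":0,"rx":0,"ry":0.835,"rz":0,"grip":1},{"tx":0,"ty":0,"tz":0,"rx":0,"ry":0.835,"rz":0,"grip":1},{"tx":0,"ty":0,"tz":0,"rx":0,"ry":0.835,"rz":0,"grip":1},{"tx":0,"ty":0,"tz":0,"rx":0,"ry":0.835,"rz":0,"grip":1},{"tx":0,"ty":0,"tz":-0.372,"rx":0,"ry":0,"rz":0,"grip":1},{"tx":0,"ty":0,"tz":-0.372,"rx":0,"ry":0,"rz":0,"grip":1},{"tx":0,"ty":0,"tz":-0.372,"rx":0,"ry":0,"rz":0,"grip":1},{"tx":0,"ty":0,"tz":-0.372,"rx":0,"ry":0,"rz":0,"grip":1},{"tx":0,"ty":0,"tz":-0.372,"rx":0,"ry":0,"rz":0,"grip":1},{"tx":0,"ty":0,"tz":0,"rx":0,"ry":0,"rz":0,"grip":1}])

```text
time: 18.7
ee_pos: [0.5493, 0.1638, 0.3944]
tool_rot: [0.62, 0.784, 0.003, 0.001]
force: [-0.8, 0.6, -0.2]
gripper_width: 0.0854
finger_force: 0.0
```

```bash
python3 - <<'E'
from h import *
rep();a=read_camera('scene');save(a,'x3.png')
m=nets.masks_of(a,'carton')
c=np.array([s2w(x,y,z) for x in(.022,.05) for y in(-.0475+.018,.0475+.018) for z in(.06,.19)])
for i in m[:2]:
  h=cv2.convexHull(np.argwhere(i['region'])[:,::-1].astype(np.int32));print(i['p'],cv2.approxPolyDP(h,2,True).reshape(-1,2).tolist())
E
```

```text
t 18.7 tcp stand [-0.1104  0.0166  0.3944] q [ 0.28  0.37 -0.92  1.16  0.29  1.74 -0.32] f [-0.8  0.6 -0.2] w 0.0854410795620626
[[-1.    -0.001 -0.002]
 [-0.001  1.     0.006]
 [ 0.002  0.006 -1.   ]]
0.82 [[343, 231], [344, 275], [341, 308], [337, 310], [328, 308], [331, 240], [336, 232]]
```

drive_tool(commands=[{"tx":-0.42,"ty":-0.047,"tz":0,"rx":0,"ry":0,"rz":0,"grip":1},{"tx":-0.42,"ty":-0.047,"tz":0,"rx":0,"ry":0,"rz":0,"grip":1},{"tx":-0.42,"ty":-0.047,"tz":0,"rx":0,"ry":0,"rz":0,"grip":1},{"tx":-0.42,"ty":-0.047,"tz":0,"rx":0,"ry":0,"rz":0,"grip":1},{"tx":0,"ty":0,"tz":0.269,"rx":0,"ry":0,"rz":0,"grip":1},{"tx":0,"ty":0,"tz":0.269,"rx":0,"ry":0,"rz":0,"grip":1},{"tx":0,"ty":0,"tz":0.269,"rx":0,"ry":0,"rz":0,"grip":1},{"tx":0,"ty":0,"tz":0.269,"rx":0,"ry":0,"rz":0,"grip":1},{"tx":0,"ty":0,"tz":0,"rx":0,"ry":0,"rz":0,"grip":0},{"tx":0,"ty":0,"tz":0,"rx":0,"ry":0,"rz":0,"grip":0},{"tx":0,"ty":0,"tz":0,"rx":0,"ry":0,"rz":0,"grip":0},{"tx":0,"ty":0,"tz":0,"rx":0,"ry":0,"rz":0,"grip":0},{"tx":0,"ty":0,"tz":0,"rx":0,"ry":0,"rz":0,"grip":0},{"tx":0,"ty":0,"tz":0,"rx":0,"ry":0,"rz":0,"grip":0}], squeeze=25)

```text
time: 20.2
ee_pos: [0.5659, 0.0293, 0.3043]
tool_rot: [0.62, 0.784, 0.001, 0.0]
force: [-0.0, 1.5, 6.5]
gripper_width: 0.0297
finger_force: 27.7
```

drive_tool(commands=[{"tx":0.145,"ty":0,"tz":0.074,"rx":0,"ry":0,"rz":0,"grip":0},{"tx":0.137,"ty":0,"tz":0.088,"rx":0,"ry":0,"rz":0,"grip":0},{"tx":0.127,"ty":0,"tz":0.101,"rx":0,"ry":0,"rz":0,"grip":0},{"tx":0.116,"ty":0,"tz":0.113,"rx":0,"ry":0,"rz":0,"grip":0},{"tx":0.105,"ty":0,"tz":0.124,"rx":0,"ry":0,"rz":0,"grip":0},{"tx":0.092,"ty":0,"tz":0.134,"rx":0,"ry":0,"rz":0,"grip":0},{"tx":0.078,"ty":0,"tz":0.142,"rx":0,"ry":0,"rz":0,"grip":0},{"tx":0.063,"ty":0,"tz":0.15,"rx":0,"ry":0,"rz":0,"grip":0},{"tx":0.048,"ty":0,"tz":0.155,"rx":0,"ry":0,"rz":0,"grip":0},{"tx":0.032,"ty":0,"tz":0.159,"rx":0,"ry":0,"rz":0,"grip":0},{"tx":0,"ty":0,"tz":0,"rx":0,"ry":0,"rz":0,"grip":0},{"tx":0,"ty":0,"tz":0,"rx":0,"ry":0,"rz":0,"grip":0}])

```text
time: 21.4
ee_pos: [0.5478, 0.1024, 0.2029]
tool_rot: [0.62, 0.784, 0.0, -0.001]
force: [3.7, 3.0, -0.3]
gripper_width: 0.0293
finger_force: 28.8
```

```bash
python3 - <<'E'
from h import *
rep()
E
```

```text
t 21.4 tcp stand [-0.051   0.0011  0.2029] q [ 0.46  0.38 -0.89  1.57  0.3   1.33 -0.24] f [ 3.7  3.  -0.3] w 0.029316998123570984
[[-1.    -0.    -0.002]
 [-0.     1.    -0.001]
 [ 0.002 -0.001 -1.   ]]
```

drive_tool(commands=[{"tx":0.005,"ty":0,"tz":0.06,"rx":0,"ry":0,"rz":0,"grip":0},{"tx":0.005,"ty":0,"tz":0.06,"rx":0,"ry":0,"rz":0,"grip":0},{"tx":0,"ty":0,"tz":0.03,"rx":0,"ry":0,"rz":0,"grip":0},{"tx":0,"ty":0,"tz":0,"rx":0,"ry":0,"rz":0,"grip":0},{"tx":0,"ty":0,"tz":0,"rx":0,"ry":0,"rz":0,"grip":0}])

```text
time: 21.9
ee_pos: [0.5476, 0.1032, 0.1918]
tool_rot: [0.62, 0.784, 0.001, -0.001]
force: [3.2, 3.0, 0.4]
gripper_width: 0.0293
finger_force: 28.9
```

drive_tool(commands=[{"tx":0,"ty":0,"tz":0.03,"rx":0,"ry":0,"rz":0,"grip":0},{"tx":0,"ty":0,"tz":0,"rx":0,"ry":0,"rz":0,"grip":0}])

```text
time: 22.1
ee_pos: [0.5476, 0.1032, 0.1896]
tool_rot: [0.62, 0.784, 0.001, -0.001]
force: [3.1, 4.3, 0.4]
gripper_width: 0.0292
finger_force: 28.9
```

drive_tool(commands=[{"tx":0.01,"ty":0,"tz":0.03,"rx":0,"ry":0,"rz":0,"grip":0},{"tx":0,"ty":0,"tz":0,"rx":0,"ry":0,"rz":0,"grip":0}])

```text
time: 22.3
ee_pos: [0.5478, 0.1033, 0.1886]
tool_rot: [0.621, 0.784, 0.0, 0.0]
force: [-3.2, -0.3, 11.9]
gripper_width: 0.0289
finger_force: 30.4
```

drive_tool(commands=[{"tx":0.01,"ty":0,"tz":0.03,"rx":0,"ry":0,"rz":0,"grip":0},{"tx":0,"ty":0,"tz":0,"rx":0,"ry":0,"rz":0,"grip":0}])

```text
time: 22.5
ee_pos: [0.5479, 0.1034, 0.1875]
tool_rot: [0.621, 0.784, 0.0, 0.001]
force: [-7.4, -4.2, 23.2]
gripper_width: 0.0291
finger_force: 32.0
```

```bash
python3 - <<'E'
from h import *
rep();a=read_camera('scene');save(a,'x4.png')
m=blob(a,'red',(370,220,410,262));c=np.argwhere(m).mean(0)[::-1];print(c,m.sum())
for th in (-.05,0,.05,.1,.15): print(th,proj(a,s2w(.072-.13*np.cos(th),0,.202+.13*np.sin(th))))
E
```

```text
t 22.5 tcp stand [-0.052   0.0013  0.1875] q [ 0.45  0.39 -0.89  1.6   0.31  1.3  -0.25] f [-7.4 -4.2 23.2] w 0.02908152025203886
[[-1.     0.001  0.002]
 [ 0.001  1.     0.001]
 [-0.002  0.001 -1.   ]]
[nan nan] 0
-0.05 [[389.96294255 244.73866579]]
0 [[390.4673909  242.49919582]]
0.05 [[390.79786346 240.22458322]]
0.1 [[390.95087445 237.92015273]]
0.15 [[390.92333637 235.5914746 ]]<stdin>:3: RuntimeWarning: Mean of empty slice.
  ret = um.true_divide(
```

drive_tool(commands=[{"tx":0,"ty":0,"tz":-0.03,"rx":0,"ry":0,"rz":0,"grip":0},{"tx":0,"ty":0,"tz":0,"rx":0,"ry":0,"rz":0,"grip":1},{"tx":0,"ty":0,"tz":0,"rx":0,"ry":0,"rz":0,"grip":1},{"tx":0,"ty":0,"tz":0,"rx":0,"ry":0,"rz":0,"grip":1},{"tx":0,"ty":0,"tz":0,"rx":0,"ry":0,"rz":0,"grip":1},{"tx":0,"ty":0,"tz":-0.25,"rx":0,"ry":0,"rz":0,"grip":1},{"tx":0,"ty":0,"tz":-0.5,"rx":0,"ry":0,"rz":0,"grip":1},{"tx":0,"ty":0,"tz":-0.5,"rx":0,"ry":0,"rz":0,"grip":1},{"tx":0,"ty":0,"tz":-0.5,"rx":0,"ry":0,"rz":0,"grip":1},{"tx":0.4,"ty":0,"tz":-0.3,"rx":0,"ry":0,"rz":0,"grip":1},{"tx":0.4,"ty":0,"tz":-0.3,"rx":0,"ry":0,"rz":0,"grip":1},{"tx":0.4,"ty":0,"tz":-0.2,"rx":0,"ry":0,"rz":0,"grip":1},{"tx":0,"ty":0,"tz":0,"rx":0,"ry":0,"rz":0,"grip":1}])

```text
time: 23.85
ee_pos: [0.5231, 0.2036, 0.394]
tool_rot: [0.617, 0.787, 0.003, -0.001]
force: [-0.1, -0.4, -0.2]
gripper_width: 0.0856
finger_force: 0.0
```

```bash
python3 - <<'E'
from h import *
rep();a=read_camera('scene');b=read_camera('top');save(a,'x5.png');save(b,'x6.png')
m=blob(a,'red',(375,220,410,262));c=np.argwhere(m).mean(0)[::-1];print(c,m.sum())
for p in(a,b):
 for i in nets.masks_of(p,'carton')[:2]:
  h=cv2.convexHull(np.argwhere(i['region'])[:,::-1].astype(np.int32));print(i['p'],cv2.approxPolyDP(h,2,True).reshape(-1,2).tolist())
 for l in ('pill_bottle','amber_vial','note_pad'): print(l,[np.round(x['extent']).tolist() for x in nets.find_in(p,l)[:1]])
m=blob(b,'red',(235,230,275,275));print(np.argwhere(m).mean(0)[::-1])
E
```

```text
t 23.85 tcp stand [-1.552e-01  3.000e-04  3.940e-01] q [ 0.24  0.35 -0.95  1.19  0.28  1.73 -0.39] f [-0.1 -0.4 -0.2] w 0.08555230617362589
[[-1.    -0.009 -0.004]
 [-0.009  1.     0.003]
 [ 0.004  0.003 -1.   ]]
[390.37662338 241.19480519] 77
0.97 [[345, 231], [341, 308], [327, 309], [332, 232]]
0.68 [[394, 237], [394, 250], [375, 325], [316, 323], [307, 319], [309, 258], [314, 226], [330, 224]]
pill_bottle [[238.0, 263.0, 286.0, 306.0]]
amber_vial [[344.0, 348.0, 367.0, 386.0]]
note_pad [[240.0, 267.0, 285.0, 307.0]]
0.8 [[312, 261], [305, 262], [301, 258], [289, 211], [293, 208], [303, 209], [315, 258]]
pill_bottle [[302.0, 326.0, 327.0, 349.0]]
amber_vial [[255.0, 165.0, 276.0, 188.0]]
note_pad [[358.0, 217.0, 409.0, 267.0]]
[251.4625 253.1375]
```

```bash
python3 -c "
from workcell import ctrl
print(ctrl.sign_off())"
```

```text
the job is handed in; nothing more can be done
None
```

I handed the job in at about 24 s on the robot clock. The carton stands upright against the back plate, about 18 mm off the centre line. The lever is down on its top edge at roughly 0.03 rad, and the bottle, vial and note pad haven't moved. These are my camera and force readings; the hand-in gave no verdict.

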